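# Clear the mug and flip the noodle pack's lid open

## Robot

A 6-joint arm with a two-finger parallel gripper is mounted at the origin on a cart in front of the work surface, level with it; the furniture and walls round the work are solid. World frame = base frame: x ahead of the robot, y to its left, z up, the work surface at z = 0. Lengths are in m, angles in rad, forces in N, time in s.
With the tool pointing down it reaches from about 0.35 to 0.925 m from the base axis. Payload 6.4 kg.
Tool frame: the origin (TCP) lies between the finger pads; the fingertips stand 22 mm ahead of it and the grasp point (between the pads) lies 3 mm ahead of it; z points along the fingers, y is the line along which they close (so a half turn about z gives the same grasp; the last joint's range is limited). The gripper opens to 94 mm and grips with 3 to 60 N. Pads are 16 mm wide; open, the fingers measure 119 mm over their backs; the gripper's body (75 mm by 177 mm) begins 78 mm behind the grasp point.
Start: joints at [-1.296, 0.245, 1.558, -0, 1.339, -0.174], TCP at [0.282, -0.586, 0.227] pointing down, gripper open.
Joint ranges: [-3.13, 3.13], [-1.02, 2.26], [0.13, 2.54], [-0.95, 4.09], [0.21, 2.88], [-2.74, 2.74]. Speed limits (rad/s): [2.57, 2.57, 3.14, 3.14, 3.14, 3.14].

## Interface

Orientations are given as a unit quaternion [x, y, z, w].
In Python, from plant import manip gives the robot as it stands. The module is installed in compiled form; this text tells all that it offers.
- The arm moves only by the shell command python3 -m jog 'ROWS' [FORCE]. ROWS is JSON, a list of rows, each a list of 3 entries, a list of its own where there are three numbers: the shift along the world's x, y, z in mm, then the turn, a rotation vector about the world's x, y, z in degrees, then the opening in per cent of the stroke, from 0 (shut) to 100 (fully open). In form: [[[tx, ty, tz], [ax, ay, az], jaw], ...]. A call has 1 to 8 rows; each row shifts and turns the commanded pose from where the row before left it; what a row does not reach is not made up. A row lasts 1/12 s, in which the tool goes at most 41.7 mm and 7.16 degrees, less where a joint would pass 70% of its speed; a pose out of reach is approached as far as the arm can. A call with a gripper value outside its range is refused whole. The fingers move at their own pace and stop on an object; FORCE is the grip in N (left out, the last holds). Time passes only in rows, so rows that do not move let the fingers close. It gives the time, the measured TCP pose, the force, the opening and the grip force at its end, in the units of the state.
- manip.observe(): the state, without advancing time (a new reading comes with each control period).
- manip.capture(name): name is "side" or "top"; returns a dict with "pixels" (384x512x3 uint8, red, green, blue), "depth" (384x512 float32, m along the optical axis (not along the pixel's ray), 0 where there is no reading), "mtx" (3x3 intrinsics, pixels), "distortion" ([k1, k2, p1, p2, k3] as OpenCV has them; the pictures are not rectified), "pose" (4x4, takes a point from camera to world coordinates). Camera axes: x right, y up, looking along -z (the intrinsics and any distortion apply to the point x, -y, -z); pixel columns grow to the right and rows downward; lengths in m; the calibration is good to about 2 mm. A picture is of the moment at which its call begins.
- manip.close_job(): hands the job in; it is judged then, once.
The state is a dict: "time": time; "q": joint angles; "qd": joint speeds; "tau": joint torques, N m; "tool_pos": TCP position; "ee_rot": TCP orientation; "wrist_force": force on the tool from outside, world axes, zero at the start; "torque": the same for the moment, N m; "grip_width": finger opening in m; "grasp_force": force on a finger pad.
Only numpy, scipy, OpenCV 4.12 (cv2) and the standard library are available. Lean on these libraries where they do the work, as an engineer would, in place of code of your own. Each camera call takes 0.05 s, during which the arm holds its last target. There are 200 camera calls.

## Task

The closed clear pack of noodles has to lie open for dusting with flour, like the one at the left, but a mug stands where its lid will come down. With the fingers only, first push the mug along the table, upright, until it is clear of that space behind the pack's hinge; then get a fingertip under the small tab at the front of the lid and flip the lid up and over past upright, so that it falls back and lies fully open on the table by its own weight. Grasp and lift nothing: mug and pack stay standing on the table, the pack keeps its place, and the other things are left alone.

Things in the scene. Friction and masses are not known exactly. Their poses are not given: they have to be found in the camera images.
- noodle_pack: Clear clamshell pack of noodles, 0.3 to 0.4 kg, loose, just beyond the cutting board (fixed slab, 30 mm high). Closed 160 (x) x 239 (y) x 53 mm; origin centred under it. Own +x points from the front edge with the tab (x = -75 mm, rim 32 mm high) to the hinge on the long back edge, which faces the robot's left; own y along the hinge. Open, the lid covers own x 82 to 242 (its tab to 262), y -119 to 119 mm.
- noodle_pack_lid (a joint): Opening angle of the lid (rad): 0 closed, 1.57 upright, 3.21 fully open, upside down on the table behind the pack. Limp film hinge, parallel to the pack's own y through hinge_mid; the 35 g lid falls shut before upright and falls open beyond it, if nothing is in the way.
- hinge_mid (a point): Middle of the hinge line, at own x = 82, y = 0, z = 32 mm of the pack.
- tab_tip (a point): Outer edge of the lid's lift tab, mid-width and mid-thickness; moves with the lid. The tab is a clear flat tongue, 40 mm wide along the pack's own y, 3 mm thick, standing 21 mm out from the lid's front edge, off-centre towards the robot: closed, its tip is at own x = -96, y = 50, z = 34.5 mm of the pack. Below it is free space down to the table.
- mug_center (a point): White mug, 0.14 to 0.29 kg, body diameter 83, height 86 mm, loose; the point is on the axis of its round body, half-way up. The handle stands 32 mm out along the point's own -y, roughly away from the robot. It stands behind the hinge, where the lid will come down, at least 50 mm from the pack.
- flour_brush: Bystander, loose: a wooden flour brush, 197 x 39 x 46 mm, lying on the table to the right. Origin at the centre of its underside.
- dough_scraper: Bystander, loose: a steel dough scraper with a wooden grip, 99 x 126 x 20 mm, to the right of the board. Origin at the centre of its underside.
- timer: Bystander, loose: a kitchen timer standing on edge, 26 x 70 x 64 mm, to the left. Origin at the centre of its underside.
Things that resemble listed ones, but are neither listed nor needed, are in the scene too. There is more than one size of the part that bears mug_center; the job needs the larger.

How it is judged:
On the way, in this order (a step that is already met when the one before it is completed fails the run):
1. the mug has been pushed clear of the space where the lid comes down, standing, while the lid was still closed ((x of mug_center in the frame of noodle_pack above 0.28 m or y of mug_center in the frame of noodle_pack above 0.16 m or y of mug_center in the frame of noodle_pack below -0.16 m) and angle between mug_center's own z axis and vertical below 0.12 rad and height (world z) of mug_center below 0.055 m and value of joint noodle_pack_lid below 0.3 rad), for 0.2 s.
2. the lid has been flipped over and lies open (value of joint noodle_pack_lid above 3.1 rad), for 0.2 s.
At the end, for the whole second after the job is handed in: The lid rests open beyond 3.1 rad; the pack stands flat within 25 mm of where it was; the mug stands upright (0.12 rad) on the table, its axis over 280 mm from the pack's centre along the pack's own +x or over 160 mm to either side along its own y (value of joint noodle_pack_lid above 3.1 rad and angular speed of noodle_pack below 0.2 rad/s and not (velocity of joint noodle_pack_lid above 0.2 rad/s) and (x of mug_center in the frame of noodle_pack above 0.28 m or y of mug_center in the frame of noodle_pack above 0.16 m or y of mug_center in the frame of noodle_pack below -0.16 m) and angle between mug_center's own z axis and vertical below 0.12 rad and height (world z) of mug_center below 0.055 m and distance of noodle_pack from where it was at the start of the episode below 0.025 m and angle between noodle_pack's own z axis and vertical below 0.08 rad and height (world z) of noodle_pack below 0.008 m); the robot touches nothing.
It fails at once if the mug is lifted off the table or tipped (height (world z) of mug_center above 0.058 m or angle between mug_center's own z axis and vertical above 0.35 rad).
It fails at once if the pack is lifted or tipped, or shoved away by more than 40 mm (height (world z) of noodle_pack above 0.012 m or angle between noodle_pack's own z axis and vertical above 0.2 rad or distance of noodle_pack from where it was at the start of the episode above 0.04 m).
It fails at once if another thing on the table is moved by more than 30 mm (distance of any of flour_brush, dough_scraper, timer from where it was at the start of the episode above 0.03 m).
It also fails if it takes over 64 s, if anything falls off the work surface, if the arm or the gripper's body presses on something with over 40 N, if the wrist force passes 120 N, or if a joint passes its speed limit or range.

## Working session

There is one attempt and no reset: what is moved stays moved. The work goes in short steps, Python scripts to look and compute and a shell command to move; the robot and the scene stay as the last step left them, time stands still between calls to the robot, and variables do not carry over. Pictures are saved under pics/ and viewed, at most 10 in all, crops included, and the job is handed in when it is done.

```bash
mkdir -p pics
cat > h.py <<'E'
from plant import manip
import numpy as np, cv2
def cap(n):
    c=manip.capture(n); cv2.imwrite  # noqa
    return c
def rays(c,px):
    p=cv2.undistortPoints(np.array(px,float).reshape(-1,1,2),c['mtx'],np.array(c['distortion'],float)).reshape(-1,2)
    d=np.c_[p[:,0],-p[:,1],-np.ones(len(p))]
    return c['pose'][:3,3], d@c['pose'][:3,:3].T
def onplane(c,px,z):
    o,d=rays(c,px); return o+d*((z-o[2])/d[:,2])[:,None]
def depthpt(c,px):
    o,d=rays(c,px); return np.array([o+dd*c['depth'][int(v),int(u)] for dd,(u,v) in zip(d,px)])
E
python3 - <<'E'
from h import *
for n in('top','side'):
    c=cap(n); np.savez(f'{n}0.npz',**c); cv2.imwrite(f'pics/{n}0.png',cv2.resize(c['pixels'][:,:,::-1],(768,576)))
    print(n,c['pose'].round(3).tolist(),c['mtx'].tolist())
print(manip.observe())
E
```

```text
top [[0.006, 0.996, -0.086, 0.495], [-1.0, 0.006, -0.003, -0.085], [-0.003, 0.086, 0.996, 1.283], [0.0, 0.0, 0.0, 1.0]] [[413.6462351873788, 0.0, 255.09489569273828], [0.0, 413.6462351873788, 198.1583992930863], [0.0, 0.0, 1.0]]
side [[-0.092, 0.756, -0.648, -0.435], [-0.996, -0.057, 0.075, 0.033], [0.02, 0.652, 0.758, 1.306], [0.0, 0.0, 0.0, 1.0]] [[471.90803531053643, 0.0, 255.76896800602728], [0.0, 471.90803531053643, 189.2203813094188], [0.0, 0.0, 1.0]]
{'time': 0.1, 'q': array([-1.29609742e+00,  2.45729963e-01,  1.55887716e+00, -3.43544230e-06,
        1.33870670e+00, -1.74138618e-01]), 'qd': array([-0.00021484, -0.00169397, -0.00238684, -0.00011477, -0.00175099,
        0.00014048]), 'tau': array([ 1.01317488e-03, -4.16915810e+01, -3.15525198e+01,  6.86255540e-02,
        3.09972034e-02, -6.51889695e-05]), 'tool_pos': array([ 0.28189086, -0.58513762,  0.22647269]), 'ee_rot': array([ 9.74923171e-01,  2.22540043e-01, -4.49213106e-05, -8.59413177e-04]), 'wrist_force': array([-0.21952997, -0.12759582,  0.70281345]), 'torque': array([-0.01300241, -0.02340428, -0.06254607]), 'grasp_force': 0.0, 'grip_width': 0.09425379182714036}
```

View pics/top0.png

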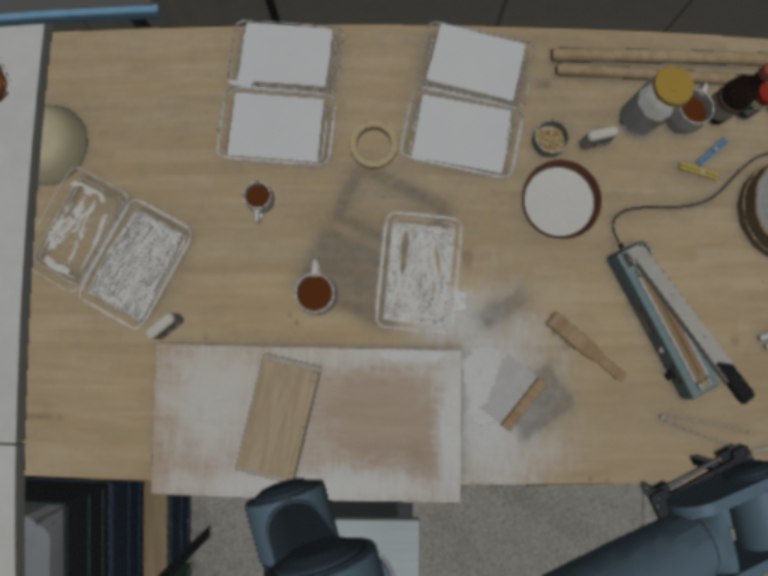

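View pics/side0.png

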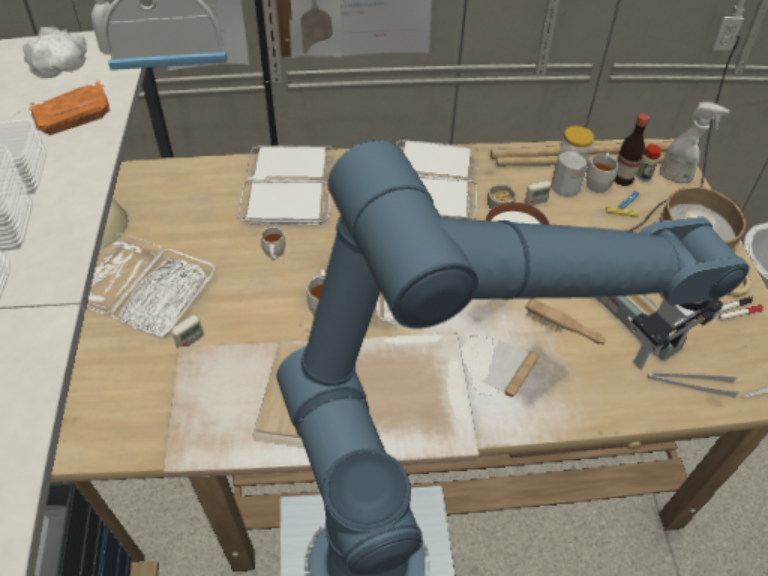

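The top view shows the closed pack at about (420,270) with its tab at (460,300). The large mug is at (315,292) with its handle pointing up, the timer at (165,325) and the brush at (585,345). In the side view the arm hides the pack. I'll measure with the top depth map and a crop.

```bash
cat > m.py <<'E'
from h import *
c=np.load('top0.npz'); c={k:c[k] for k in c}
H,W=c['depth'].shape
uu,vv=np.meshgrid(np.arange(W),np.arange(H))
P=depthpt(c,np.c_[uu.ravel(),vv.ravel()]).reshape(H,W,3); Z=P[:,:,2]; ok=c['depth']>0
def blob(name,u0,u1,v0,v1,z0,z1):
    m=np.zeros((H,W),bool); m[v0:v1,u0:u1]=True; m&=ok&(Z>z0)&(Z<z1)
    p=P[m]; r=cv2.minAreaRect(p[:,:2].astype(np.float32)); print(name,m.sum(),'z',np.percentile(p[:,2],[5,50,95]).round(3),np.round(r[0],3),np.round(r[1],3),round(r[2],1)); return m
blob('table',250,260,200,215,-1,1)
blob('pack',247,316,136,222,.018,.08); blob('packhi',247,316,136,222,.042,.08)
m=blob('mug',192,230,168,212,.075,.1); p=P[m][:,:2]
(cx,cy),r=cv2.minEnclosingCircle(p.astype(np.float32)); print('mug',cx,cy,r)
blob('brush',360,420,200,260,.015,.08); blob('timer',92,126,205,230,.02,.1); blob('openpack',20,130,105,222,.015,.1); blob('scraper',318,366,234,290,.008,.05)
cr=c['pixels'][130:232,185:325,::-1]; cr=cv2.resize(cr,None,fx=5.5,fy=5.5,interpolation=cv2.INTER_CUBIC); cv2.imwrite('pics/crop0.png',cr)
E
python3 m.py
```

```text
table 149 z [-0.003  0.003  0.05 ] [ 0.578 -0.079] [0.045 0.028] 0.5
pack 2694 z [0.02  0.034 0.052] [ 0.655 -0.163] [0.178 0.243] 84.8
packhi 381 z [0.043 0.051 0.056] [ 0.655 -0.157] [0.13  0.208] 84.6
mug 139 z [0.076 0.083 0.088] [0.612 0.055] [0.092 0.077] 38.1
mug 0.6193831562995911 0.050841446965932846 0.051147591322660446
brush 620 z [0.035 0.044 0.049] [ 0.503 -0.482] [0.152 0.174] 5.5
timer 306 z [0.023 0.057 0.067] [0.543 0.371] [0.075 0.11 ] 0.6
openpack 4044 z [0.018 0.031 0.052] [0.709 0.499] [0.436 0.25 ] 59.8
scraper 618 z [0.008 0.014 0.023] [ 0.41  -0.341] [0.144 0.15 ] 80.8
```

View pics/crop0.png

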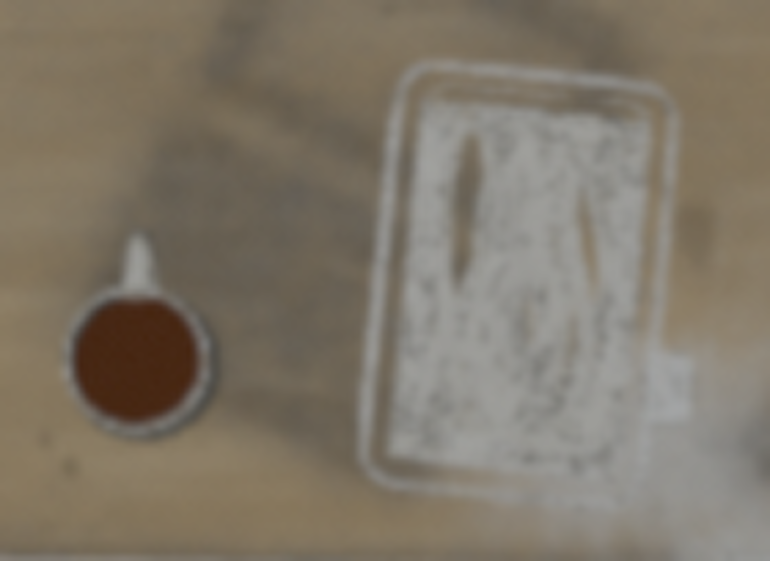

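The crop shows the mug's round rim centred at (138,362). The pack rim's hinge edge runs from (402,62) to (358,487). The front edge runs from (680,90) to about (645,510), and the tab's outer edge from (693,357) to (690,418).

Run:
```python
from h import *
c=np.load('top0.npz'); c={k:c[k] for k in c}
f=lambda px,z: onplane(c,np.array(px)/5.5+[185,130]-.4,z)[:,:2]
print('mug',f([(138,362),(138-74,362),(138+74,362),(138,235)],.086).round(4).tolist())
h=f([(402,75),(362,470)],.034); fr=f([(680,110),(648,480)],.034); t=f([(693,357),(690,418)],.0345)
e=f([(420,62),(655,85),(380,487),(600,505)],.034)
print('hinge',h.round(4),'front',fr.round(4),'tab',t.round(4),'ends',e.round(4))
d=h[0]-h[1]; print('hinge dir deg from +x',np.degrees(np.arctan2(d[1],d[0])),np.degrees(np.arctan2(*(fr[0]-fr[1])[::-1])),np.linalg.norm(d))
```

```text
mug [[0.6058, 0.0509], [0.6056, 0.0902], [0.606, 0.0116], [0.6737, 0.052]]
hinge [[ 0.7725 -0.0882]
 [ 0.5518 -0.0674]] front [[ 0.7538 -0.2436]
 [ 0.5471 -0.2247]] tab [[ 0.6152 -0.2498]
 [ 0.5814 -0.2479]] ends [[ 0.78   -0.0982]
 [ 0.7679 -0.2297]
 [ 0.5425 -0.0774]
 [ 0.5333 -0.1982]]
hinge dir deg from +x -5.374754573370098 -5.222969055442516 0.22175517059351527
```

```bash
python3 -m jog '[[[20,35,0],[0,0,4],48],[[20,35,0],[0,0,4],48],[[20,35,0],[0,0,4],48],[[20,35,0],[0,0,4],48],[[20,35,0],[0,0,4],48],[[20,35,0],[0,0,4],48],[[20,35,0],[0,0,4],48],[[20,35,0],[0,0,4],48]]' && python3 -m jog '[[[20,35,0],[0,0,4],48],[[20,35,0],[0,0,4],48],[[20,35,0],[0,0,4],48],[[20,35,0],[0,0,4],48],[[20,35,0],[0,0,4],48],[[20,35,0],[0,0,4],48],[[20,35,0],[0,0,4],48],[[20,35,0],[0,0,4],48]]'; python3 -m jog '[[[0,0,0],[0,0,0],48],[[0,0,0],[0,0,0],48]]'
```

```text
time: 0.77
tool_pos: [0.4424, -0.3036, 0.2271]
ee_rot: [0.875, 0.484, -0.0, -0.0]
wrist_force: [-0.3, -0.2, 0.0]
grip_width: 0.0464
grasp_force: 0.0
time: 1.43
tool_pos: [0.6024, -0.0235, 0.227]
ee_rot: [0.708, 0.707, -0.0, -0.0]
wrist_force: [0.6, -0.9, 0.2]
grip_width: 0.0453
grasp_force: 0.0
time: 1.6
tool_pos: [0.6022, -0.0238, 0.2268]
ee_rot: [0.708, 0.706, -0.0, -0.0]
wrist_force: [0.4, -0.7, 0.8]
grip_width: 0.045
grasp_force: 0.0
```

```bash
python3 -m jog '[[[4,-6,-30],[0,0,0],48],[[0,0,-40],[0,0,0],48],[[0,0,-40],[0,0,0],48],[[0,0,-35],[0,0,0],48],[[0,0,-25],[0,0,0],48],[[0,0,-17],[0,0,0],48],[[0,5,0],[0,0,0],48],[[0,10,0],[0,0,0],48]]'
```

```text
time: 2.27
tool_pos: [0.6051, -0.0179, 0.0398]
ee_rot: [0.71, 0.704, -0.001, -0.001]
wrist_force: [-0.0, 0.3, 0.1]
grip_width: 0.0449
grasp_force: 0.0
```

```bash
python3 -m jog '[[[0,10,0],[0,0,0],48],[[0,8,0],[0,0,0],48],[[0,8,0],[0,0,0],48],[[0,8,0],[0,0,0],48],[[0,8,0],[0,0,0],48],[[0,8,0],[0,0,0],48],[[0,8,0],[0,0,0],48],[[0,8,0],[0,0,0],48]]'
python3 - <<'E'
from h import *
c=cap('side'); cv2.imwrite('pics/side1.png',cv2.resize(c['pixels'][130:290,120:360,::-1],None,fx=3.2,fy=3.2))
E
```

```text
time: 2.93
tool_pos: [0.6066, 0.0499, 0.0411]
ee_rot: [0.709, 0.705, 0.0, 0.001]
wrist_force: [-0.6, -3.8, 3.2]
grip_width: 0.0453
grasp_force: 2.3
```

View pics/side1.png

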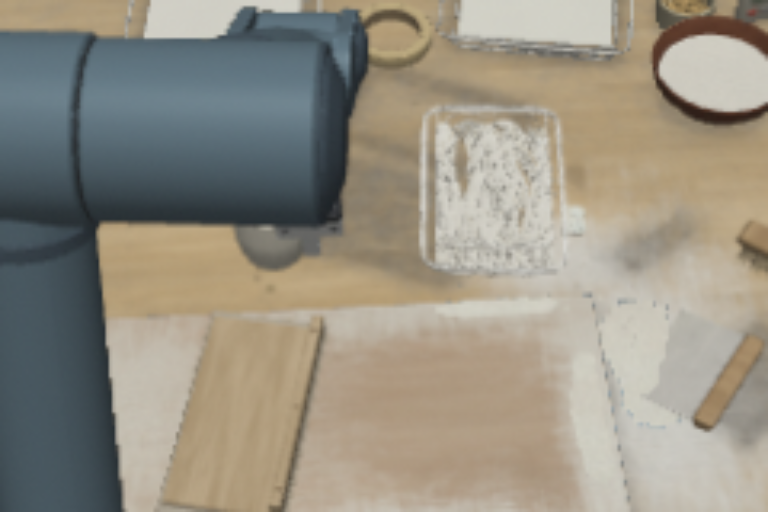

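The view shows the mug being pushed upright at about (270,245). The pack is untouched and its tab is visible at (575,220). I'll keep pushing.

```bash
python3 -m jog '[[[0,10,0],[0,0,0],48],[[0,13,0],[0,0,0],48],[[0,13,0],[0,0,0],48],[[0,13,0],[0,0,0],48],[[0,13,0],[0,0,0],48],[[0,13,0],[0,0,0],48],[[0,12,0],[0,0,0],48],[[0,8,0],[0,0,0],48]]'; python3 -m jog '[[[0,4,0],[0,0,0],48],[[0,0,0],[0,0,0],48],[[0,-10,0],[0,0,0],48],[[0,-20,0],[0,0,0],48],[[0,-20,40],[0,0,0],20],[[0,-20,40],[0,0,0],0],[[0,-20,40],[0,0,0],0],[[0,-20,40],[0,0,0],0]]'
```

```text
time: 3.65
tool_pos: [0.6058, 0.1462, 0.0404]
ee_rot: [0.708, 0.706, -0.0, -0.0]
wrist_force: [0.2, -3.4, 3.5]
grip_width: 0.0451
grasp_force: 1.8
time: 4.32
tool_pos: [0.6051, 0.0422, 0.1903]
ee_rot: [0.709, 0.705, -0.0, -0.001]
wrist_force: [0.5, -0.3, 0.3]
grip_width: 0.0215
grasp_force: 0.0
```

```bash
python3 -m jog '[[[-2,-40,6],[0,0,0],0],[[-2,-40,6],[0,0,0],0],[[-2,-40,6],[0,0,0],0],[[-2,-40,6],[0,0,0],0],[[0,-40,6],[5,0,0],0],[[0,-40,6],[6,0,0],0],[[0,-40,0],[6,0,0],0],[[0,-40,0],[6,0,0],0]]'; python3 -m jog '[[[0,-40,0],[6,0,0],0],[[0,-40,0],[6,0,0],0],[[0,0,0],[0,0,0],0]]'
python3 - <<'E'
from h import *
s=manip.observe(); print(s['q'].round(3))
c=cap('top'); np.savez('top1.npz',**c); 
cv2.imwrite('pics/top1.png',c['pixels'][:,:,::-1])
E
```

```text
time: 4.98
tool_pos: [0.5973, -0.2791, 0.2268]
ee_rot: [0.695, 0.691, 0.143, -0.142]
wrist_force: [1.1, 0.5, 0.4]
grip_width: 0.0006
grasp_force: 0.0
time: 5.23
tool_pos: [0.5939, -0.3656, 0.216]
ee_rot: [0.68, 0.667, 0.214, -0.218]
wrist_force: [-0.4, 0.4, -2.8]
grip_width: 0.0006
grasp_force: 0.0
[-0.859  0.606  1.192  0.403  1.818 -0.835]
```

View pics/top1.png

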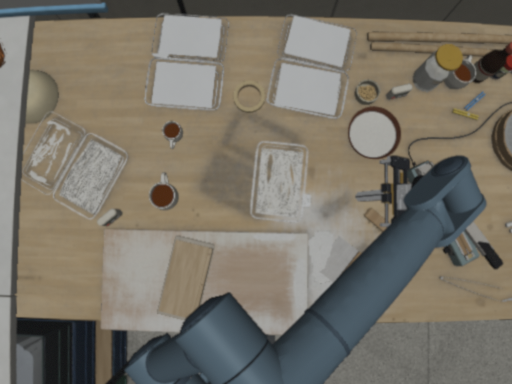

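Mug (163,195) stands well left with its handle up; the pack and tab at (307,198) are unmoved, and the tilted gripper is right of it. Next I'll finish the tilt and lower the hand.

```bash
python3 -m jog '[[[0,10,0],[6,0,0],0],[[0,15,-10],[6,0,0],0],[[0,15,-15],[6,0,0],0],[[0,15,-20],[7,0,0],0],[[0,15,-20],[0,0,-5],0],[[0,0,0],[0,0,0],0],[[0,0,0],[0,0,0],0]]'
python3 - <<'E'
from h import *
from scipy.spatial.transform import Rotation as R
s=manip.observe(); M=R.from_quat(s['ee_rot']).as_matrix(); print(s['q'].round(3),s['tool_pos'].round(4),M[:,2].round(3),M[:,1].round(3)); print('tip',(s['tool_pos']+.022*M[:,2]).round(4))
c=cap('top'); np.savez('top2.npz',**c); print('mug',onplane(np.load('top1.npz'),[(163,195)],.086).round(3))
a=c['pixels'][150:260,230:370,::-1]; b=cap('side'); np.savez('side2.npz',**b)
b=b['pixels'][150:260,230:370,::-1]
cv2.imwrite('pics/a2.png',cv2.resize(np.vstack([a,b]),None,fx=2.7,fy=2.7,interpolation=cv2.INTER_CUBIC))
E
```

```text
time: 5.87
tool_pos: [0.597, -0.2845, 0.1603]
ee_rot: [0.639, 0.583, 0.368, -0.34]
wrist_force: [0.5, -0.9, 1.5]
grip_width: 0.0004
grasp_force: 0.0
[-0.867  0.713  1.298  0.713  1.919 -0.813] [ 0.597  -0.2845  0.1603] [ 0.073  0.864 -0.498] [ 0.996 -0.087 -0.006]
tip [ 0.5986 -0.2655  0.1494]
mug [[0.606 0.188 0.086]]
```

View pics/a2.png

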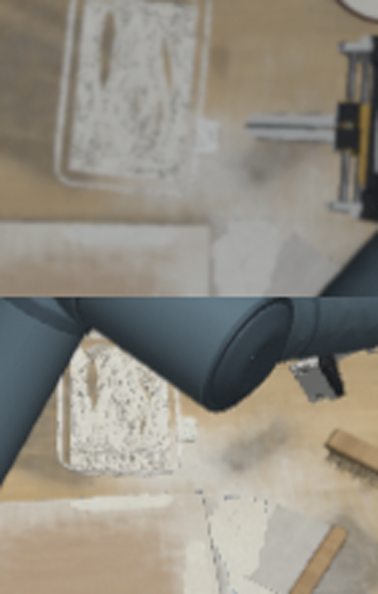

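```bash
python3 - <<'E'
from h import *
c=np.load('side2.npz'); print(onplane(c,[(230+196/2.7,150+(430-297)/2.7)],.0345).round(4))
c=np.load('top2.npz'); print(onplane(c,[(230+217/2.7,150+137/2.7)],.0345).round(4))
E
python3 -m jog '[[[-1,0,-35],[0,0,0],0],[[0,0,-35],[0,0,0],0],[[0,0,-30],[0,0,0],0],[[0,0,-20],[0,0,0],0],[[0,0,-10],[0,0,0],0],[[0,0,-6],[0,0,0],0],[[0,0,0],[0,0,0],0]]'
```

```text
[[ 0.5944 -0.2519  0.0345]]
[[ 0.5962 -0.249   0.0345]]
time: 6.55
tool_pos: [0.5981, -0.2874, 0.0261]
ee_rot: [0.64, 0.585, 0.368, -0.337]
wrist_force: [-0.2, 0.1, -0.4]
grip_width: 0.0005
grasp_force: 0.0
```

```bash
python3 -m jog '[[[-3,8,-2],[0,0,0],0],[[0,8,0],[0,0,0],0],[[0,6,0],[0,0,0],0],[[0,4,0],[0,0,0],0],[[0,2,0],[0,0,0],0],[[0,0,0],[0,0,0],0]]'
python3 - <<'E'
from h import *
out=[]
for n,(v,u) in (('top',(150,230)),('side',(150,230))):
    c=cap(n); out.append(c['pixels'][v:v+110,u:u+140,::-1])
cv2.imwrite('pics/a3.png',cv2.resize(np.vstack(out),None,fx=2.7,fy=2.7,interpolation=cv2.INTER_CUBIC))
E
```

```text
time: 7.05
tool_pos: [0.5941, -0.2575, 0.023]
ee_rot: [0.64, 0.584, 0.368, -0.339]
wrist_force: [0.4, -0.1, 0.5]
grip_width: 0.0006
grasp_force: 0.0
```

View pics/a3.png

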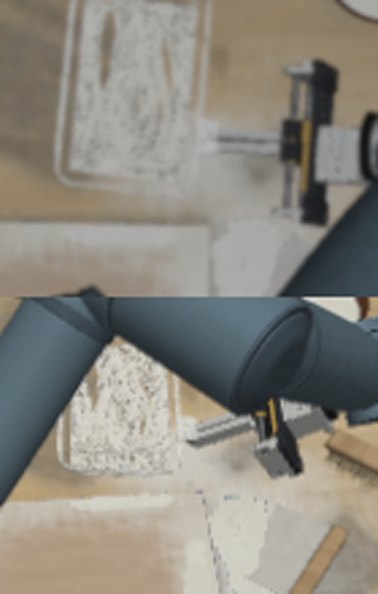

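The fingertip sits under the tab, at (205,137) in the top crop and (188,432) in the side crop, with no contact force. Now I'll lift along an arc about the hinge.

```bash
python3 -m jog '[[[0,1,10],[0,0,0],0],[[0,1,14],[0,0,0],0],[[0,1,15],[0,0,0],0],[[0,1,15],[0,0,0],0],[[0,5,14],[0,0,0],0],[[0.5,5,14],[0,0,0],0],[[0.5,5,13],[0,0,0],0],[[0,0,0],[0,0,0],0]]'
python3 - <<'E'
from h import *
out=[]
for n,(v,u) in (('top',(140,220)),('side',(140,220))):
    c=cap(n); out.append(c['pixels'][v:v+110,u:u+140,::-1])
cv2.imwrite('pics/a4.png',cv2.resize(np.vstack(out),None,fx=2.7,fy=2.7,interpolation=cv2.INTER_CUBIC))
E
```

```text
time: 7.82
tool_pos: [0.5964, -0.2395, 0.1218]
ee_rot: [0.639, 0.585, 0.368, -0.336]
wrist_force: [0.3, 0.1, 0.1]
grip_width: 0.0007
grasp_force: 0.1
```

View pics/a4.png

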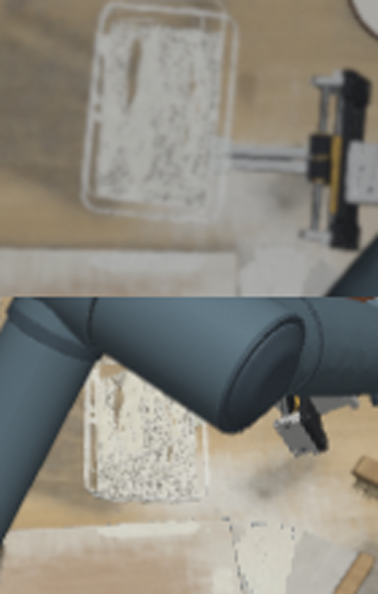

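The finger is raised near (225,155) in the top crop. The clear lid is hard to make out there, so I'll check with depth and a difference against the earlier picture.

Run:
```python
from h import *
a=np.load('top0.npz'); c=cap('top'); np.savez('top4.npz',**c)
H,W=c['depth'].shape; uu,vv=np.meshgrid(np.arange(W),np.arange(H))
for k in (a,c):
    P=depthpt(k,np.c_[uu.ravel(),vv.ravel()]).reshape(H,W,3); 
    for v in (148,160,172,184,192,204): print(v,(P[v,250:318:4,2]*1000).astype(int))
    print()
s=c['pixels'][125:225,240:340,::-1]; o=a['pixels'][125:225,240:340,::-1]
cv2.imwrite('pics/d4.png',cv2.resize(np.hstack([o,s]),None,fx=4,fy=4,interpolation=cv2.INTER_CUBIC))
```

```text
148 [ 0  1 30 17  0 -2  1  1  0  2 -2 -2 -3 -1 30 -3  1]
160 [-1  4  2 51 21  3 14 29 33 21 15 15 29 -4 33 -1  0]
172 [ 1 36  0 41 29  0 35 37 33 23 22 16 48  1  1 -2 -4]
184 [ 0 27 -2 52 34 31 36 37 35 33 27 18 54  0  0  1  1]
192 [ 0  0 49 37 17 33 34 33 21 36 31 27 31 -2 -2 -3 -1]
204 [ 3  2 14 31 20 23 34 38 35 12 14 36  0 35 33  3 -2]

148 [  2   4  56  24   3   3   4   0   3   1  -1   0   2 111   0  -2   0]
160 [ -2  -3   5  32  21  -3  71  73  36  20  15 121  31  -1  30  -1  -2]
172 [  1  28  49  39  29   1  72  75  29  23 110 103 112   1   0   3  -3]
184 [   2   30   59   49   24   65   70   39   85   28 1283  102   22    1
    0   -2    0]
192 [  0  53  48  49  59  67  71  34  14  27 117 105 108 121 124   1   0]
204 [   0    1   47   29   20   67   78   25   25   12  123 1283  109  117
   -3    1    3]
```

View pics/d4.png

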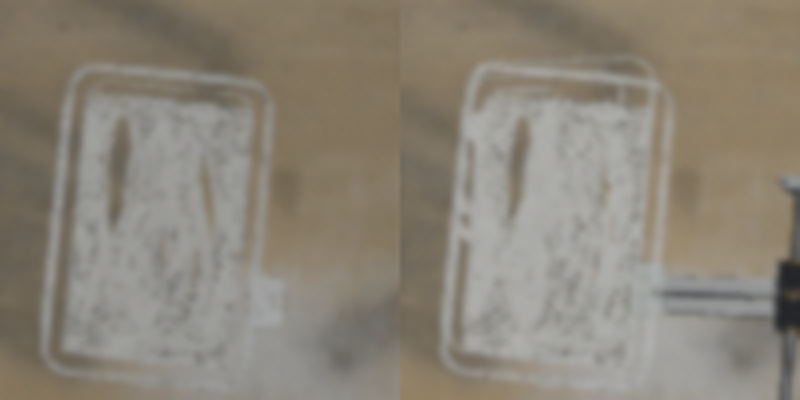

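The lid is raised about 30° with its front at about 110 mm, and the pack base hasn't moved. I'll continue the arc.

```bash
python3 -m jog '[[[1,8,12],[0,0,0],0],[[1,8,11],[0,0,0],0],[[1,8,10],[0,0,0],0],[[1,11,10],[0,0,0],0],[[1,11,10],[0,0,0],0],[[1,11,9],[0,0,0],0],[[1,13,7],[0,0,0],0],[[1,13,6],[0,0,0],0]]'; python3 -m jog '[[[1,14,6],[0,0,0],0],[[1,14,3],[0,0,0],0],[[1,14,3],[0,0,0],0],[[1,14,2],[0,0,0],0],[[1,14,0],[0,0,0],0],[[1,14,-1],[0,0,0],0],[[1,14,-2],[0,0,0],0],[[1,13,-3],[0,0,0],0]]'; python3 -m jog '[[[1,13,-4],[0,0,0],0],[[0,8,-3],[0,0,0],0],[[0,0,0],[0,0,0],0],[[0,-20,10],[0,0,0],0],[[-2,-35,15],[0,0,0],0],[[-3,-40,10],[0,0,0],0],[[-3,-40,0],[0,0,0],0],[[-3,-40,0],[0,0,0],0]]';python3 - <<'E'
from h import *
c=cap('top')
cv2.imwrite('pics/a5.png',cv2.resize(c['pixels'][100:240,120:330,::-1],None,fx=3,fy=3,interpolation=cv2.INTER_CUBIC))
E
```

```text
time: 8.63
tool_pos: [0.6032, -0.155, 0.1935]
ee_rot: [0.64, 0.584, 0.368, -0.338]
wrist_force: [0.5, -0.9, 0.5]
grip_width: 0.0004
grasp_force: 0.0
time: 9.3
tool_pos: [0.611, -0.0436, 0.2002]
ee_rot: [0.64, 0.584, 0.368, -0.339]
wrist_force: [-0.3, -0.0, 0.2]
grip_width: 0.0005
grasp_force: 0.0
time: 9.97
tool_pos: [0.601, -0.2016, 0.2295]
ee_rot: [0.64, 0.584, 0.368, -0.338]
wrist_force: [0.7, 0.8, 0.0]
grip_width: 0.0006
grasp_force: 0.0
```

View pics/a5.png

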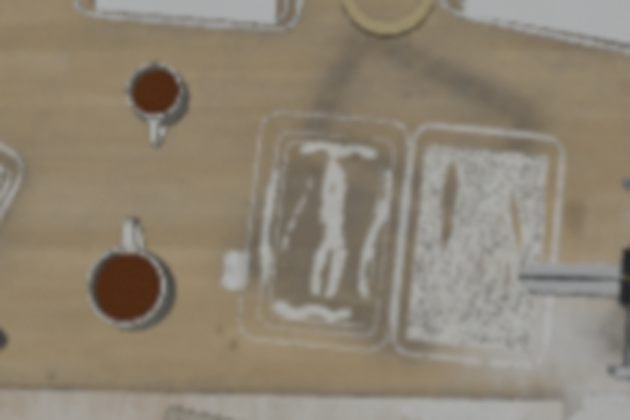

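The lid now lies open on the table, with its tab at (235,270). It is clear of the mug at (130,288), the pack at (480,245) is in place, and the finger is free above it. I'll let it settle a moment and then hand in.

```bash
python3 -m jog '[[[0,-30,10],[0,0,0],0],[[0,-20,0],[0,0,0],0],[[0,0,0],[0,0,0],0],[[0,0,0],[0,0,0],0],[[0,0,0],[0,0,0],0],[[0,0,0],[0,0,0],0],[[0,0,0],[0,0,0],0],[[0,0,0],[0,0,0],0]]'; python3 -c "
from plant import manip; print(manip.close_job())"
```

```text
time: 10.68
tool_pos: [0.6011, -0.2481, 0.2385]
ee_rot: [0.64, 0.584, 0.368, -0.339]
wrist_force: [0.8, -0.7, -0.5]
grip_width: 0.0003
grasp_force: 0.0
the job is handed in; nothing more can be done
None
```

I pushed the mug clear, standing, and flipped the lid over so it lies open on the table; the pack looks unmoved in the last picture. I handed the job in at about 10.7 s, and the hand-in returned no verdict.

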